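# Sort checked masala tins into keep and reject racks by their tags

### The arm

A 6-joint arm with a two-finger parallel gripper is mounted at the origin on the work surface. World frame = base frame: x ahead of the robot, y to its left, z up, the work surface at z = 0. Lengths are in m, angles in rad, forces in N, time in s.
With the tool pointing down it reaches from about 0.25 to 0.775 m from the base axis. Payload 8.9 kg.
Tool frame: the origin (TCP) lies at the very end of the fingers, on their centre line; the grasp point (between the pads) lies 19 mm behind it; z points along the fingers, y is the line along which they close (so a half turn about z gives the same grasp; the last joint's range is limited). The gripper opens to 85 mm and grips with 20 to 120 N. Pads are 22 mm wide; open, the fingers measure 114 mm over their backs; the gripper's body (76 mm by 85 mm) begins 54 mm behind the grasp point. The pads swing forward as they close: fully open they stand 13 mm farther back than shut.
Start: joints at [0.998, 0.291, -0.153, 1.127, 0, 1.431], TCP at [0.221, 0.476, 0.231] pointing down, gripper open.
Joint ranges: [-2.52, 2.52], [-0.91, 1.74], [-1.3, 1.37], [-1.96, 2.02], [-1.52, 1.47], [-3.14, 3.14]. Speed limits (rad/s): [2.22, 2.22, 2.79, 3.14, 3.14, 3.14].

### API

Orientations are given as a unit quaternion [w, x, y, z].
In Python, from rig import arm gives the robot as it stands. The module is installed in compiled form; this text tells all that it offers.
- The arm moves only by the tool arm_command, never from a script. Its arguments are lists of equal length, an entry for each row: "grip": the closure, from 0 (fully open) to 1 (shut); "dp": the shift along the tool's x, y, z in m, a list of three; "roll": the turn about the tool's z in degrees. In form: {"grip": [grip, ...], "dp": [[dx, dy, dz], ...], "roll": [roll, ...]}. A call has 1 to 10 rows; each row is the pose to reach, as a shift and turn from the pose commanded when the call began, along the tool's axes at that moment; what a row does not reach only later rows make up. A row lasts 1/12 s, in which the tool goes at most 41.7 mm and 7.16 degrees, less where a joint would pass 70% of its speed; a pose out of reach is approached as far as the arm can. A call with a gripper value outside its range is refused whole. The fingers move at their own pace and stop on an object; "squeeze" is the grip in N (left out, the last holds). Time passes only in rows, so rows that repeat a pose let the fingers close. It gives the time, the measured TCP pose, the force, the opening and the grip force at its end, in the units of the state.
- arm.read_state(): the state, without advancing time (a new reading comes with each control period).
- arm.read_camera(name): name is "scene" or "top" or "wrist"; returns a dict with "color" (400x640x3 uint8, red, green, blue), "intrinsics" (3x3 intrinsics, pixels), "rvec" (rotation vector, rad) and "tvec" (3), from world to camera coordinates, as OpenCV has them. Camera axes: x right, y down, z forward; pixel columns grow to the right and rows downward; lengths in m; the calibration is good to about 2 mm. A picture is of the moment at which its call begins. There is no depth.
- arm.hand_in(): hands the job in; it is judged then, once.
The state is a dict: "time_s": time; "joint_pos": joint angles; "qd": joint speeds; "tau": joint torques, N m; "ee_pos": TCP position; "ee_rot": TCP orientation; "force": force on the tool from outside, world axes, zero at the start; "ft_torque": the same for the moment, N m; "grip_width": opening from 0.0 (shut) to 1.0 (fully open); "finger_force": force on a finger pad.
Only numpy, scipy, OpenCV 4.12 (cv2) and the standard library are available. Lean on these libraries where they do the work, as an engineer would, in place of code of your own. Each camera call takes 0.05 s, during which the arm holds its last target. There are 200 camera calls.

### The job

The masala tins have been checked and tagged: stand every tin with a green tag in a nest of the brown wooden rack and every tin with a red tag in a nest of the black rack, one tin to a nest, upright and fully down between the walls. Some tins may already stand in a rack, perhaps the wrong one. Do not knock any tin over, and leave the untagged tin and the other things on the shelf where they are.

Things in the scene. Friction and masses are not known exactly. Their poses are not given: they have to be found in the camera images.
- green_a: Closed steel masala tin, a round cylinder 46 mm across and 52 mm tall, about 120 g, with a green tag (disc 33 mm across) on its flat lid. Origin: centre of its underside; z up.
- green_b: Closed steel masala tin, a round cylinder 46 mm across and 52 mm tall, about 120 g, with a green tag (disc 33 mm across) on its flat lid. Origin: centre of its underside; z up.
- green_c: Closed steel masala tin, a round cylinder 46 mm across and 52 mm tall, about 120 g, with a green tag (disc 33 mm across) on its flat lid. Origin: centre of its underside; z up.
- red_a: Closed steel masala tin, a round cylinder 46 mm across and 52 mm tall, about 120 g, with a red tag (disc 33 mm across) on its flat lid. Origin: centre of its underside; z up.
- red_b: Closed steel masala tin, a round cylinder 46 mm across and 52 mm tall, about 120 g, with a red tag (disc 33 mm across) on its flat lid. Origin: centre of its underside; z up.
- plain_tin: Closed steel masala tin, a round cylinder 46 mm across and 52 mm tall, about 120 g, with no tag (bare metal) on its flat lid. Origin: centre of its underside; z up. A bystander: it stays where it is.
- wood_rack: Brown wooden rack for the good tins, fixed: a grid of walls 16 mm high and 8 mm thick round 3 square nests in a row along its x axis (pitch 62 mm, each 54 mm wide inside, 194 x 70 mm in all). It has no raised floor: a nested tin stands at shelf height (z = 0). Either side of the robot. One nest may hold a tin at the start, rightly or wrongly. Origin: centre of its underside.
- wood_rack_nest0 (a point): Centre of nest 0 of the wood rack, at shelf height; x along the row.
- wood_rack_nest1 (a point): Centre of nest 1 of the wood rack, at shelf height; x along the row.
- wood_rack_nest2 (a point): Centre of nest 2 of the wood rack, at shelf height; x along the row.
- black_rack: Black plastic rack for the rejects, fixed: a grid of walls 16 mm high and 8 mm thick round 2 square nests in a row along its x axis (pitch 62 mm, each 54 mm wide inside, 132 x 70 mm in all). It has no raised floor: a nested tin stands at shelf height (z = 0). Either side of the robot. One nest may hold a tin at the start, rightly or wrongly. Origin: centre of its underside.
- black_rack_nest0 (a point): Centre of nest 0 of the black rack, at shelf height; x along the row.
- black_rack_nest1 (a point): Centre of nest 1 of the black rack, at shelf height; x along the row.
- pickle_jar: Closed amber pickle jar with a blue cap, 72 mm across, 120 mm tall. A bystander. Origin: centre of its underside.
- brass_lid: Brass-coloured pot lid lying flat, 100 mm across, with a black knob in the middle, 27 mm tall over all. A bystander. Origin: centre of its underside.
- rolling_pin: Wooden rolling pin on its side, 40 mm thick, 320 mm long along its y axis. A bystander. Origin: centre of its underside.
- katori: Small open steel bowl (katori), 62 mm across, 30 mm tall. A bystander. Origin: centre of its underside.
- tumbler: Copper tumbler, upright, 52 mm across, 85 mm tall. A bystander. Origin: centre of its underside.
There are look-alikes about, which are no part of the job. Leave any pink, purple or yellow look-alike of the red_b alone.

How it is judged:
At the end, for the whole second after the job is handed in: Each green tin in a wooden-rack nest and each red tin in a black-rack nest: within 9 mm of its centre, underside within 5 mm of the shelf, upright within 0.1 rad, at rest; untagged tin, jar, lid, pin, katori, tumbler upright and within 20 mm of their starts ((horizontal distance between green_a and wood_rack_nest0 below 0.009 m or horizontal distance between green_a and wood_rack_nest1 below 0.009 m or horizontal distance between green_a and wood_rack_nest2 below 0.009 m) and height (world z) of each of green_a, green_b, green_c, red_a, red_b below 0.005 m and angle between each of green_a, green_b, green_c, red_a, red_b, pickle_jar, brass_lid, rolling_pin, katori, tumbler, plain_tin's own z axis and vertical below 0.1 rad and linear speed of each of green_a, green_b, green_c, red_a, red_b below 0.02 m/s and (horizontal distance between green_b and wood_rack_nest0 below 0.009 m or horizontal distance between green_b and wood_rack_nest1 below 0.009 m or horizontal distance between green_b and wood_rack_nest2 below 0.009 m) and (horizontal distance between green_c and wood_rack_nest0 below 0.009 m or horizontal distance between green_c and wood_rack_nest1 below 0.009 m or horizontal distance between green_c and wood_rack_nest2 below 0.009 m) and (horizontal distance between red_a and black_rack_nest0 below 0.009 m or horizontal distance between red_a and black_rack_nest1 below 0.009 m) and (horizontal distance between red_b and black_rack_nest0 below 0.009 m or horizontal distance between red_b and black_rack_nest1 below 0.009 m) and distance of each of pickle_jar, brass_lid, rolling_pin, katori, tumbler, plain_tin from where it was at the start of the episode below 0.02 m); the robot touches nothing.
It fails at once if a bystander (untagged tin, jar, lid, rolling pin, katori, tumbler) pushed more than 20 mm (distance of any of pickle_jar, brass_lid, rolling_pin, katori, tumbler, plain_tin from where it was at the start of the episode above 0.02 m).
It fails at once if a tin, the jar or the tumbler knocked over (angle between any of green_a, green_b, green_c, red_a, red_b, plain_tin, pickle_jar, tumbler's own z axis and vertical above 0.9 rad).
It also fails if it takes over 72 s, if anything falls off the work surface, if the arm or the gripper's body presses on something with over 40 N, if the wrist force passes 120 N, or if a joint passes its speed limit or range.

## Working session

There is one attempt and no reset: what is moved stays moved. The work goes in short steps, Python scripts to look and compute and a tool call to move; the robot and the scene stay as the last step left them, time stands still between calls to the robot, and variables do not carry over. Pictures are saved under pics/ and viewed, at most 10 in all, crops included, and the job is handed in when it is done.

Besides the shell and the picture viewer there is one more tool, called after "Call:" as name([rows], argument=value, ...), one row to a line, values as JSON. arm_command: Moves the arm, as the interface text tells. Its arguments: {"type":"object","properties":{"grip":{"type":"array"},"dp":{"type":"array"},"roll":{"type":"array"},"squeeze":{"type":"number"}},"required":["grip","dp","roll"]}

```bash
mkdir -p pics; python3 - <<'E'
from rig import arm
import cv2
for n in("top","scene"):
    c=arm.read_camera(n); cv2.imwrite(f"pics/{n}0.png",c["color"][...,::-1]); print(n,c["intrinsics"].tolist(),c["rvec"],c["tvec"])
s=arm.read_state(); print(s)
E
```

```text
top [[378.74954779399644, 0.0, 322.7459658364204], [0.0, 378.74954779399644, 199.79333393879264], [0.0, 0.0, 1.0]] [ 2.13474155 -2.17900449  0.07798693] [0.02394893 0.59394635 0.82681495]
scene [[471.50820584134533, 0.0, 326.7353332594552], [0.0, 471.50820584134533, 207.28399414721056], [0.0, 0.0, 1.0]] [ 1.49771065  2.32073389 -0.65108828] [ 0.22496972 -0.43023759  1.5529501 ]
{'time_s': 0.1, 'joint_pos': array([ 9.97693478e-01,  2.91201513e-01, -1.54033553e-01,  1.12668877e+00,
        2.49540729e-05,  1.43150294e+00]), 'qd': array([-0.00085346, -0.00060174,  0.0006967 , -0.00196411, -0.00038604,
       -0.00211541]), 'tau': array([ 2.19513073e-03, -5.37978101e+01,  3.31918430e+01,  9.27727204e-03,
       -1.18151574e-04,  2.09659498e-05]), 'ee_pos': array([0.22045318, 0.4760567 , 0.23080784]), 'ee_rot': array([-2.08282644e-04,  2.15207892e-01,  9.76568096e-01, -5.24016311e-04]), 'force': array([ 0.65525811, -0.71737699, -0.32468242]), 'ft_torque': array([ 0.01930875, -0.06374663,  0.02405885]), 'finger_force': 0.0, 'grip_width': 0.9988824323171707}
```

View pics/top0.png

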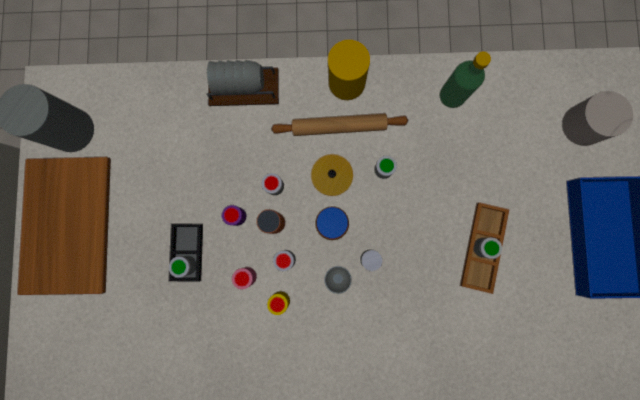

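View pics/scene0.png

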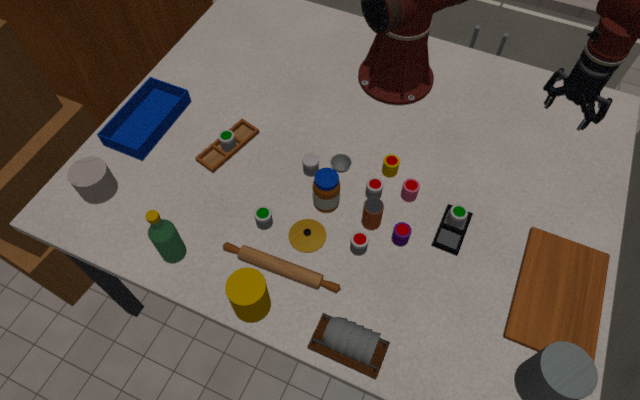

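```bash
cat > h.py <<'E'
import cv2,numpy as np
def unproj(c,uv,z):
    R=cv2.Rodrigues(c["rvec"])[0]; K=c["intrinsics"]; C=-R.T@c["tvec"]
    d=R.T@np.linalg.inv(K)@np.array([uv[0],uv[1],1.]); return C+d*(z-C[2])/d[2]
def blobs(img,kind):
    h=cv2.cvtColor(img,cv2.COLOR_RGB2HSV); H,S,V=cv2.split(h)
    m={"green":(H>50)&(H<75)&(S>170)&(V>70),"red":((H<4)|(H>174))&(S>200)&(V>120)}[kind].astype(np.uint8)
    n,l,st,ce=cv2.connectedComponentsWithStats(m)
    return [(ce[i],st[i,4]) for i in range(1,n) if 60<st[i,4]<1500]
E
python3 - <<'E'
from rig import arm
from h import *
for n in("top","scene"):
    c=arm.read_camera(n)
    for k in("green","red"):
        for uv,a in blobs(c["color"],k): print(n,k,uv.round(1),a,unproj(c,uv,.052).round(4))
    if n=="top":
        img=c["color"]
        for nm,uv,z in[("plain",(371.5,260),.052),("jar",(332,223),.12),("lid",(332,174),.027),("katori",(338,280),.03),("tumbler",(270,222),.085)]: print(nm,unproj(c,uv,z).round(3))
        a=cv2.resize(img[170:320,160:300],None,fx=3.8,fy=3.8,interpolation=2); b=cv2.resize(img[195:300,455:515],None,fx=3.8,fy=3.8,interpolation=2)
        b=cv2.copyMakeBorder(b,0,a.shape[0]-b.shape[0],0,0,0); cv2.imwrite("pics/crop1.png",np.hstack([a,b])[...,::-1]); print(a.shape,b.shape)
E
```

```text
top green [386.5 165. ] 137 [ 0.6663 -0.1314  0.052 ]
top green [491.5 247.8] 152 [ 0.4805 -0.3494  0.052 ]
top green [178.2 266.7] 145 [0.4519 0.3305 0.052 ]
top red [271.1 182.7] 130 [0.6329 0.1253 0.052 ]
top red [231.  214.8] 141 [0.5632 0.2146 0.052 ]
top red [283.  260.6] 136 [0.4611 0.1002 0.052 ]
top red [241.5 278.5] 153 [0.4241 0.1909 0.052 ]
top red [277.  304.3] 132 [0.3683 0.1139 0.052 ]
plain [ 0.459 -0.092  0.052]
jar [ 0.538 -0.008  0.12 ]
lid [ 0.653 -0.01   0.027]
katori [ 0.415 -0.019  0.03 ]
tumbler [0.544 0.123 0.085]
(570, 532, 3) (570, 228, 3)
scene green [225.7 134.8] 62 [ 0.4811 -0.3481  0.052 ]
scene green [458.9 211. ] 85 [0.452  0.3315 0.052 ]
scene green [262.3 212.5] 94 [ 0.6667 -0.1295  0.052 ]
scene red [391.4 159.8] 66 [0.3681 0.1149 0.052 ]
scene red [374.8 183.3] 80 [0.4611 0.1016 0.052 ]
scene red [411.1 184.5] 88 [0.4245 0.1916 0.052 ]
scene red [402.2 229.2] 95 [0.5639 0.2155 0.052 ]
scene red [359.5 238.4] 100 [0.633  0.1269 0.052 ]
```

View pics/crop1.png

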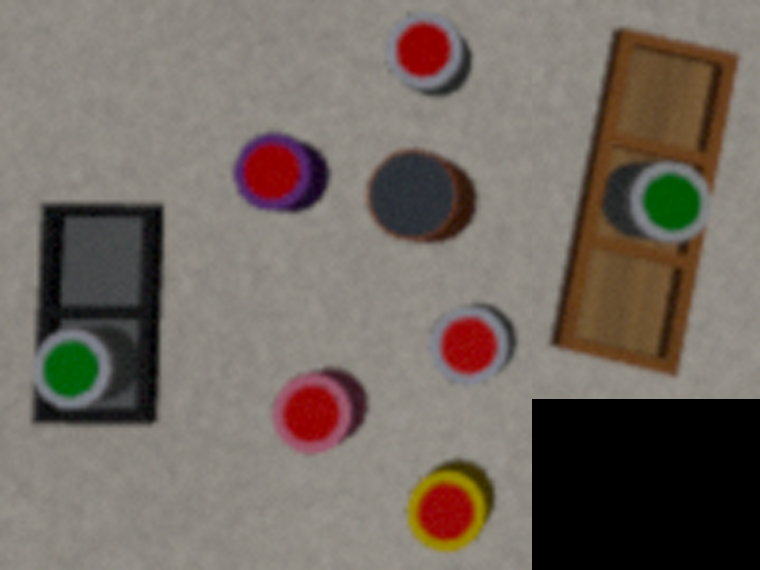

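```bash
cat > fit.py <<'E'
from rig import arm
from h import *
from scipy.optimize import minimize
C={n:arm.read_camera(n) for n in("top","scene")}
S=8
def hullmask(c,pts,roi):
    u0,v0,u1,v1=roi; m=np.zeros(((v1-v0)*S,(u1-u0)*S),np.uint8)
    q=((pts-[u0,v0]+.5)*S); cv2.fillConvexPoly(m,cv2.convexHull(np.round(q*16).astype(np.int32)),1,shift=4); return m
def fit(name,rois,L,x0):
    obs={}
    for n,roi in rois.items():
        u0,v0,u1,v1=roi; im=cv2.resize(C[n]["color"][v0:v1,u0:u1],None,fx=S,fy=S,interpolation=cv2.INTER_CUBIC)
        H,Sa,V=cv2.split(cv2.cvtColor(im,cv2.COLOR_RGB2HSV))
        m=((V<75) if name=="black" else ((H>4)&(H<24)&(Sa>75))).astype(np.uint8)
        if name=="black": m[:]=((V<65)&(Sa<110))
        m=cv2.morphologyEx(m,cv2.MORPH_OPEN,np.ones((9,9),np.uint8))
        k,l,st,_=cv2.connectedComponentsWithStats(m); i=1+np.argmax(st[1:,4])
        h=cv2.convexHull(np.argwhere(l==i)[:,::-1].astype(np.int32)); o=np.zeros_like(m); cv2.fillConvexPoly(o,h,1); obs[n]=o
    def cost(p,full=False):
        x,y,t=p; e=[np.cos(t),np.sin(t)]; f=[-e[1],e[0]]; r=[]
        P=np.array([[x+a*L/2*e[0]+b*.035*f[0],y+a*L/2*e[1]+b*.035*f[1],z] for a in(-1,1) for b in(-1,1) for z in(0,.016)])
        for n,roi in rois.items():
            c=C[n]; q=cv2.projectPoints(P,c["rvec"],c["tvec"],c["intrinsics"],None)[0][:,0]
            m=hullmask(c,q,roi); r.append((m&obs[n]).sum()/(m|obs[n]).sum())
        return r if full else -sum(r)
    for s in(.01,.003):
        o=minimize(cost,x0,method="Nelder-Mead",options=dict(initial_simplex=np.array(x0)+np.array([[0,0,0],[s,0,0],[0,s,0],[0,0,s*10]]),xatol=1e-5)); x0=o.x
    print(name,x0.round(4),cost(x0,True))
    n=3 if name=="wood" else 2
    for i in range(n):
        d=(i-(n-1)/2)*.062; print(i,(x0[:2]+d*np.array([np.cos(x0[2]),np.sin(x0[2])])).round(4))
import sys
for keys in(("top","scene"),("top",),("scene",)):
    fit("wood",{k:v for k,v in{"top":(455,195,515,300),"scene":(190,115,265,175)}.items() if k in keys},.194,[.48,-.35,-.1])
    fit("black",{k:v for k,v in{"top":(160,215,212,290),"scene":(428,195,480,258)}.items() if k in keys},.132,[.48,.33,0.])
E
python3 fit.py
```

```text
wood [ 0.481  -0.351  -0.2528] [np.float64(0.9827800470874474), np.float64(0.9873045444079291)]
0 [ 0.421  -0.3355]
1 [ 0.481 -0.351]
2 [ 0.5411 -0.3665]
black [ 0.4821  0.3315 -0.0211] [np.float64(0.9610939307188149), np.float64(0.6954257078673874)]
0 [0.4511 0.3321]
1 [0.513  0.3308]
wood [ 0.481  -0.3515 -0.255 ] [np.float64(0.9849008263595032)]
0 [ 0.421  -0.3358]
1 [ 0.481  -0.3515]
2 [ 0.541  -0.3671]
black [ 0.4835  0.3311 -0.0212] [np.float64(0.9616539995732037)]
0 [0.4525 0.3318]
1 [0.5145 0.3305]
wood [ 0.481  -0.3506 -0.2525] [np.float64(0.990395995014715)]
0 [ 0.421  -0.3351]
1 [ 0.481  -0.3506]
2 [ 0.5411 -0.3661]
black [ 0.4743  0.3323 -0.0342] [np.float64(0.7009540178349026)]
0 [0.4433 0.3334]
1 [0.5052 0.3313]
```

```bash
cat > go.py <<'E'
# python3 go.py x y z closing_angle_deg -> dp, roll in tool axes at present
import sys,numpy as np
from rig import arm
from scipy.spatial.transform import Rotation as Ro
s=arm.read_state(); R=Ro.from_quat(np.roll(s["ee_rot"],-1)).as_matrix(); p=s["ee_pos"]
def rel(x,y,z,a,R=R,p=p):
    c=np.degrees(np.arctan2(R[1,1],R[0,1])); d=(a-c+90)%180-90
    print("dp",(R.T@(np.array([x,y,z])-p)).round(4).tolist(),"roll",round(-d,1),"ang now",c.round(1))
    t=np.radians(c+d); Y=np.array([np.cos(t),np.sin(t),0]); Z=np.array([0,0,-1.])
    return np.c_[np.cross(Y,Z),Y,Z],np.array([x,y,z])
v=list(map(float,sys.argv[1:]))
R_,p_=R,p
for i in range(0,len(v),4): R_,p_=rel(*v[i:i+4],R_,p_)
print("t",round(s["time_s"],2),"p",p.round(4),"F",s["force"].round(1),"w",round(s["grip_width"],3),"ff",round(s["finger_force"],1),"q",s["joint_pos"].round(2))
E
python3 go.py .452 .331 .11 89 .452 .331 .02 89
```

```text
dp [-0.2711, -0.0345, 0.1211] roll -23.9 ang now 65.1
dp [0.0, 0.0, 0.09] roll -0.0 ang now 89.0
t 0.3 p [0.2206 0.4763 0.2311] F [ 0. -0. -0.] w 1.002 ff 0.0 q [ 1.    0.29 -0.15  1.13  0.    1.43]
```

Call:
arm_command([
  [-0.271, -0.0345, 0.121],
  [-0.271, -0.0345, 0.121],
  [-0.271, -0.0345, 0.121],
  [-0.271, -0.0345, 0.121],
  [-0.271, -0.0345, 0.121],
  [-0.271, -0.0345, 0.121],
  [-0.271, -0.0345, 0.121],
  [-0.271, -0.0345, 0.121],
  [-0.271, -0.0345, 0.121],
  [-0.271, -0.0345, 0.121],
], grip=[0, 0, 0, 0, 0, 0, 0, 0, 0, 0], roll=[-24, -24, -24, -24, -24, -24, -24, -24, -24, -24], squeeze=40)

```text
time_s: 1.13
ee_pos: [0.4519, 0.3307, 0.1099]
ee_rot: [-0.001, 0.008, 1.0, -0.0]
force: [-1.3, -0.3, -0.1]
grip_width: 1.003
finger_force: 0.0
```

```bash
python3 go.py .452 .331 .02 89; python3 - <<'E'
from rig import arm
import cv2
c=arm.read_camera("wrist"); cv2.imwrite("pics/w1.png",c["color"][...,::-1])
from h import *
for uv,a in blobs(c["color"],"green"): print(uv,a)
R=cv2.Rodrigues(c["rvec"])[0]; print(-R.T@c["tvec"])
h=cv2.cvtColor(c["color"],cv2.COLOR_RGB2HSV); m=((h[...,0]>50)&(h[...,0]<75)&(h[...,1]>170)).astype(np.uint8); print(unproj(c,cv2.moments(m,True)["m10"]/cv2.moments(m,True)["m00"]*np.array([1,0])+np.array([0,cv2.moments(m,True)["m01"]/cv2.moments(m,True)["m00"]]),.052))
E
```

```text
dp [-0.0002, 0.0003, 0.0899] roll 0.0 ang now 89.0
t 1.13 p [0.4519 0.3307 0.1099] F [-1.3 -0.3 -0.1] w 1.003 ff 0.0 q [ 0.5   0.45 -0.25  0.87  0.    0.52]
[321.25669183 216.1509952 ] 1457
[0.37137017 0.33245848 0.25236778]
[0.4583432  0.33019207 0.052     ]
```

View pics/w1.png

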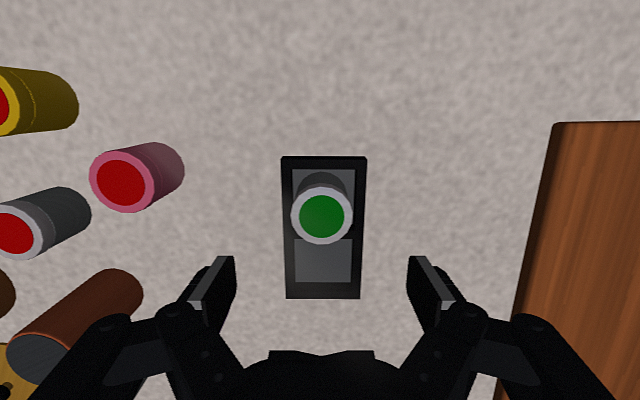

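```bash
python3 - <<'E'
from rig import arm
from h import *
c=arm.read_camera("wrist"); h=cv2.cvtColor(c["color"],cv2.COLOR_RGB2HSV)
K=c["intrinsics"];print(K.tolist(),cv2.Rodrigues(c["rvec"])[0].round(3).tolist(),arm.read_state()["ee_pos"])
for P in([.452,.331,.052],[.4241,.1912,.052],[.4609,.101,.052]): print(cv2.projectPoints(np.array([P]),c["rvec"],c["tvec"],K,None)[0].ravel().round(1))
for uv in((322,216),(121,186),(15,231)): print(unproj(c,uv,.052).round(4))
print("rack wall top corners, wrist:",[unproj(c,uv,z).round(4).tolist() for uv,z in(((282,157),.016),((366,157),.016),((286,298),.016),((360,298),.016),((286,298),0.),((360,298),0.))])
E
```

```text
[[297.1113038533434, 0.0, 320.99495885726236], [0.0, 297.1113038533434, 199.46393004657756], [0.0, 0.0, 1.0]] [[0.015, 1.0, 0.0], [0.95, -0.014, 0.313], [0.312, -0.004, -0.95]] [0.4512547  0.33195514 0.1108572 ]
[319.8 219.2]
[119.6 185. ]
[  9.4 234.8]
[0.4495 0.3326 0.052 ]
[0.4248 0.192  0.052 ]
[0.4579 0.1062 0.052 ]
rack wall top corners, wrist: [[0.4124, 0.3012, 0.016], [0.4134, 0.3686, 0.016], [0.5459, 0.2975, 0.016], [0.547, 0.3672, 0.016], [0.5578, 0.2951, 0.0], [0.5589, 0.3695, 0.0]]
```

Call:
arm_command([
  [0, 0, 0.03],
  [0, 0, 0.06],
  [0, 0, 0.08],
  [0, 0, 0.09],
  [0, 0, 0.09],
  [0, 0, 0.09],
  [0, 0, 0.09],
  [0, 0, 0.09],
  [0, 0, 0.09],
  [0, 0, 0.09],
], grip=[0, 0, 0, 0, 0, 0.7, 0.7, 0.7, 0.7, 0.7], roll=[0, 0, 0, 0, 0, 0, 0, 0, 0, 0], squeeze=40)

```text
time_s: 2.07
ee_pos: [0.453, 0.3319, 0.022]
ee_rot: [0.001, 0.007, 1.0, 0.001]
force: [-2.3, -0.0, 7.5]
grip_width: 0.523
finger_force: 39.6
```

```bash
python3 go.py .452 .331 .17 89 .421 -.3354 .17 75.5
```

```text
dp [0.0006, -0.0006, -0.148] roll 0.2 ang now 89.2
dp [0.0194, -0.6668, 0.0] roll 13.5 ang now 89.0
t 2.07 p [0.453  0.3319 0.022 ] F [-2.3 -0.   7.5] w 0.523 ff 39.6 q [ 0.5   0.56 -0.34  0.67  0.    0.52]
```

Call:
arm_command([
  [0, 0, -0.015],
  [0, 0, -0.045],
  [0, 0, -0.08],
  [0, 0, -0.115],
  [0, 0, -0.14],
  [0, -0.02, -0.15],
  [0.002, -0.055, -0.15],
  [0.003, -0.09, -0.15],
  [0.004, -0.13, -0.15],
  [0.005, -0.17, -0.15],
], grip=[0.7, 0.7, 0.7, 0.7, 0.7, 0.7, 0.7, 0.7, 0.7, 0.7], roll=[0, 0, 0, 0, 0, 0, 0, 0, 0, 0])

```text
time_s: 2.9
ee_pos: [0.4443, 0.16, 0.1711]
ee_rot: [0.001, 0.007, 1.0, 0.0]
force: [1.8, 0.1, -1.4]
grip_width: 0.523
finger_force: 41.4
```

Call:
arm_command([
  [0, -0.04, 0],
  [0.001, -0.08, 0],
  [0.002, -0.12, 0],
  [0.003, -0.16, 0],
  [0.004, -0.2, 0],
  [0.005, -0.24, 0],
  [0.006, -0.28, 0],
  [0.007, -0.32, 0],
  [0.008, -0.36, 0],
  [0.009, -0.4, 0],
], grip=[0.7, 0.7, 0.7, 0.7, 0.7, 0.7, 0.7, 0.7, 0.7, 0.7], roll=[0, 0, 0, 2, 4, 6, 8, 10, 12, 13.5])

```text
time_s: 3.73
ee_pos: [0.4291, -0.2408, 0.1712]
ee_rot: [0.001, 0.126, 0.992, -0.0]
force: [2.0, 0.1, -1.6]
grip_width: 0.524
finger_force: 41.4
```

```bash
python3 go.py .421 -.3354 .1 75.5 .421 -.3354 .022 75.5
```

```text
dp [-0.0157, -0.0936, 0.0712] roll 0.0 ang now 75.5
dp [0.0, 0.0, 0.078] roll -0.0 ang now 75.5
t 3.73 p [ 0.4291 -0.2408  0.1712] F [ 2.   0.1 -1.6] w 0.524 ff 41.4 q [-0.66  0.27 -0.35  0.95  0.   -0.41]
```

Call:
arm_command([
  [-0.006, -0.035, 0.02],
  [-0.011, -0.065, 0.045],
  [-0.0155, -0.085, 0.06],
  [-0.0155, -0.0935, 0.07],
  [-0.0155, -0.0935, 0.071],
  [-0.0155, -0.0935, 0.071],
  [-0.0155, -0.0935, 0.071],
  [-0.0155, -0.0935, 0.071],
], grip=[0.7, 0.7, 0.7, 0.7, 0.7, 0.7, 0.7, 0.7], roll=[0, 0, 0, 0, 0, 0, 0, 0])

```text
time_s: 4.4
ee_pos: [0.4221, -0.3321, 0.1005]
ee_rot: [0.001, 0.124, 0.992, -0.0]
force: [0.1, -1.2, -1.3]
grip_width: 0.522
finger_force: 41.4
```

```bash
python3 go.py .421 -.3354 .022 75.5; python3 - <<'E'
from rig import arm
from h import *
z=arm.read_state()["ee_pos"][2]+.03
for n in("top","scene"):
    c=arm.read_camera(n)
    for uv,a in blobs(c["color"],"green"): print(n,uv.round(1),a,unproj(c,uv,z).round(4))
    cv2.imwrite(f"pics/{n}1.png",c["color"][...,::-1])
E
```

```text
dp [0.0004, -0.0034, 0.0785] roll 0.2 ang now 75.7
t 4.4 p [ 0.4221 -0.3321  0.1005] F [ 0.1 -1.2 -1.3] w 0.522 ff 41.4 q [-0.8   0.42 -0.33  0.82  0.   -0.55]
top [386.3 165. ] 137 [ 0.6515 -0.1197  0.1305]
top [491.5 247.8] 152 [ 0.4832 -0.3174  0.1305]
scene [225.7 134.7] 63 [ 0.5331 -0.3016  0.1305]
scene [262.3 212.4] 92 [ 0.7046 -0.0994  0.1305]
```

```bash
cat > avg.py <<'E'
import numpy as np
from rig import arm
L=[]
for i in range(6):
    arm.read_camera("wrist"); L.append(arm.read_state()["ee_pos"])
L=np.array(L); print("mean",L.mean(0).round(4),"std",L.std(0).round(4))
E
python3 avg.py
```

```text
mean [ 0.4217 -0.3327  0.0998] std [0.0002 0.0001 0.0003]
```

Call:
arm_command([
  [0, -0.0027, 0.02],
  [0, -0.0027, 0.04],
  [0, -0.0027, 0.055],
  [0, -0.0027, 0.055],
], grip=[0.7, 0.7, 0.7, 0.7], roll=[0, 0, 0, 0])

```text
time_s: 5.13
ee_pos: [0.4192, -0.3341, 0.0417]
ee_rot: [-0.002, 0.125, 0.992, 0.001]
force: [-0.3, 0.7, -1.2]
grip_width: 0.526
finger_force: 41.4
```

```bash
python3 avg.py; python3 go.py .421 -.3354 .022 75.5;python3 - <<'E'
from rig import arm
import cv2
c=arm.read_camera("wrist"); cv2.imwrite("pics/w2.png",c["color"][...,::-1])
E
```

```text
mean [ 0.4209 -0.3358  0.0448] std [0.0006 0.0006 0.0008]
dp [0.0006, 0.0007, 0.0234] roll 0.1 ang now 75.6
t 5.43 p [ 0.4213 -0.3362  0.0454] F [-0.2 -0.4 -1.5] w 0.525 ff 41.4 q [-0.81  0.49 -0.39  0.69 -0.   -0.56]
```

View pics/w2.png

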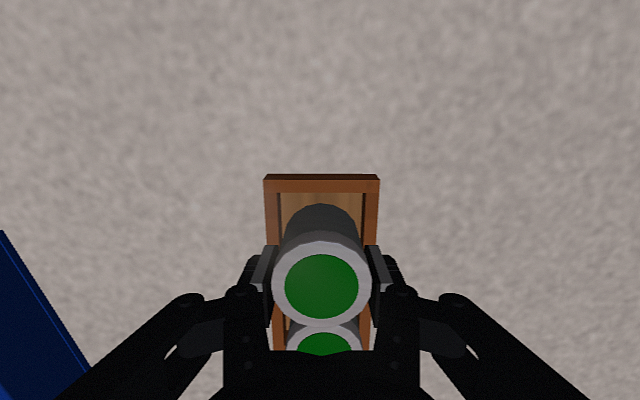

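Call:
arm_command([
  [0, 0.0004, 0.008],
  [0, 0.0004, 0.016],
  [0, 0.0004, 0.0225],
  [0, 0.0004, 0.0225],
  [0, 0.0004, 0.0225],
  [0, 0.0004, 0.0225],
  [0, 0.0004, 0.0225],
  [0, 0.0004, 0.0225],
], grip=[0.7, 0.7, 0.7, 0.7, 0, 0, 0, 0], roll=[0, 0, 0, 0, 0, 0, 0, 0])

```text
time_s: 6.15
ee_pos: [0.4208, -0.3351, 0.0216]
ee_rot: [-0.0, 0.125, 0.992, 0.0]
force: [-0.1, -0.1, -0.2]
grip_width: 0.997
finger_force: 0.0
```

```bash
python3 go.py .421 -.3354 .11 75.5 .6665 -.1308 .11 60
```

```text
dp [-0.0003, -0.0002, -0.0884] roll 0.1 ang now 75.6
dp [-0.1865, 0.2596, 0.0] roll 15.5 ang now 75.5
t 6.15 p [ 0.4208 -0.3351  0.0216] F [-0.1 -0.1 -0.2] w 0.997 ff 0.0 q [-0.81  0.52 -0.41  0.64  0.   -0.56]
```

Call:
arm_command([
  [0, 0, -0.03],
  [0, 0, -0.065],
  [-0.015, 0.02, -0.09],
  [-0.186, 0.259, -0.09],
  [-0.186, 0.259, -0.09],
  [-0.186, 0.259, -0.09],
  [-0.186, 0.259, -0.09],
  [-0.186, 0.259, -0.09],
  [-0.186, 0.259, -0.09],
  [-0.186, 0.259, -0.09],
], grip=[0, 0, 0, 0, 0, 0, 0, 0, 0, 0], roll=[0, 0, 0, 15.5, 15.5, 15.5, 15.5, 15.5, 15.5, 15.5])

```text
time_s: 6.98
ee_pos: [0.6597, -0.1345, 0.1118]
ee_rot: [0.0, 0.258, 0.966, -0.0]
force: [1.2, -1.8, 0.3]
grip_width: 0.999
finger_force: 0.0
```

Call:
arm_command([
  [0, 0, 0],
  [0, 0, 0],
  [0, 0, 0],
], grip=[0, 0, 0], roll=[0, 0, 0])

```text
time_s: 7.23
ee_pos: [0.6578, -0.1361, 0.1113]
ee_rot: [-0.001, 0.257, 0.966, -0.0]
force: [0.1, -0.4, -0.3]
grip_width: 0.996
finger_force: 0.0
```

```bash
cat > see.py <<'E'
from rig import arm
from h import *
for n in("top","scene"):
    c=arm.read_camera(n)
    for k in("green","red"):
        for uv,a in blobs(c["color"],k): print(n,k,a,unproj(c,uv,.052).round(4))
E
python3 see.py; python3 avg.py; python3 go.py .6665 -.1308 .021 60
```

```text
top red 126 [0.6329 0.1254 0.052 ]
top red 137 [0.5631 0.2145 0.052 ]
top red 131 [0.4613 0.1003 0.052 ]
top red 150 [0.4242 0.1909 0.052 ]
top red 127 [0.3683 0.1141 0.052 ]
scene green 91 [ 0.6669 -0.1295  0.052 ]
scene red 64 [0.3681 0.1149 0.052 ]
scene red 80 [0.4611 0.1016 0.052 ]
scene red 88 [0.4244 0.1917 0.052 ]
scene red 97 [0.5636 0.2157 0.052 ]
scene red 98 [0.633  0.1271 0.052 ]
mean [ 0.6578 -0.1372  0.1121] std [0.0002 0.0002 0.0001]
dp [-0.0043, 0.0095, 0.0911] roll 0.1 ang now 60.1
t 7.63 p [ 0.6581 -0.1369  0.1121] F [-0.2  0.7 -0.5] w 0.998 ff 0.0 q [-0.31  0.65  0.1   1.02  0.    0.21]
```

Call:
arm_command([
  [-0.0043, 0.0095, 0.02],
  [-0.0043, 0.0095, 0.05],
  [-0.0043, 0.0095, 0.08],
  [-0.0043, 0.0095, 0.091],
  [-0.0043, 0.0095, 0.091],
  [-0.0043, 0.0095, 0.091],
  [-0.0043, 0.0095, 0.091],
  [-0.0043, 0.0095, 0.091],
  [-0.0043, 0.0095, 0.091],
  [-0.0043, 0.0095, 0.091],
], grip=[0, 0, 0, 0, 0, 0.7, 0.7, 0.7, 0.7, 0.7], roll=[0, 0, 0, 0, 0, 0, 0, 0, 0, 0])

```text
time_s: 8.47
ee_pos: [0.6681, -0.1306, 0.0231]
ee_rot: [0.002, 0.258, 0.966, -0.0]
force: [-1.1, -0.4, 6.6]
grip_width: 0.527
finger_force: 39.9
```

```bash
python3 avg.py; python3 go.py .6665 -.1308 .11 60 .541 -.3666 .11 75.5
```

```text
mean [ 0.6681 -0.1307  0.0231] std [0. 0. 0.]
dp [0.001, -0.0009, -0.0869] roll 0.1 ang now 60.1
dp [-0.0092, -0.267, 0.0] roll -15.5 ang now 60.0
t 8.77 p [ 0.6681 -0.1306  0.0231] F [-0.9 -0.6  6.7] w 0.522 ff 39.9 q [-0.3   0.74  0.03  0.85 -0.    0.22]
```

Call:
arm_command([
  [0, 0, -0.015],
  [0, 0, -0.045],
  [0, 0, -0.075],
  [0, -0.02, -0.09],
  [-0.002, -0.055, -0.09],
  [-0.003, -0.09, -0.09],
  [-0.005, -0.125, -0.09],
  [-0.006, -0.16, -0.09],
  [-0.007, -0.195, -0.09],
  [-0.008, -0.23, -0.09],
], grip=[0.7, 0.7, 0.7, 0.7, 0.7, 0.7, 0.7, 0.7, 0.7, 0.7], roll=[0, 0, 0, 0, -4, -8, -12, -15.5, -15.5, -15.5])

```text
time_s: 9.6
ee_pos: [0.5586, -0.3352, 0.112]
ee_rot: [0.001, 0.125, 0.992, -0.0]
force: [0.8, 0.5, -0.7]
grip_width: 0.521
finger_force: 41.2
```

Call:
arm_command([
  [0.009, -0.025, 0],
  [0.009, -0.035, 0],
  [0.009, -0.035, 0],
  [0.009, -0.035, 0],
], grip=[0.7, 0.7, 0.7, 0.7], roll=[0, 0, 0, 0])

```text
time_s: 9.93
ee_pos: [0.5421, -0.3655, 0.1114]
ee_rot: [0.0, 0.125, 0.992, -0.0]
force: [0.7, -0.5, -0.5]
grip_width: 0.526
finger_force: 41.3
```

```bash
python3 avg.py; python3 go.py .542 -.3668 .023 75.5
```

```text
mean [ 0.5425 -0.3642  0.111 ] std [0.0001 0.0002 0.0001]
dp [-0.0002, -0.0026, 0.0879] roll 0.2 ang now 75.7
t 10.23 p [ 0.5424 -0.3642  0.1109] F [-0.3  0.4 -1.8] w 0.525 ff 41.3 q [-0.7   0.61  0.04  0.99  0.   -0.45]
```

Call:
arm_command([
  [0, -0.0026, 0.02],
  [0, -0.0026, 0.045],
  [0, -0.0026, 0.064],
  [0, -0.0026, 0.064],
], grip=[0.7, 0.7, 0.7, 0.7], roll=[0, 0, 0, 0])

```text
time_s: 10.57
ee_pos: [0.5393, -0.3653, 0.0428]
ee_rot: [-0.003, 0.125, 0.992, 0.002]
force: [-0.6, 0.8, -2.1]
grip_width: 0.524
finger_force: 41.3
```

```bash
python3 avg.py; python3 go.py .542 -.3668 .023 75.5
```

```text
mean [ 0.5416 -0.3677  0.0475] std [0.0008 0.0008 0.0013]
dp [0.0006, 0.0015, 0.0254] roll 0.2 ang now 75.7
t 10.87 p [ 0.5421 -0.3684  0.0484] F [ 1.2 -0.7 -1.6] w 0.527 ff 41.3 q [-0.71  0.67 -0.03  0.86  0.   -0.46]
```

Call:
arm_command([
  [0, 0.0012, 0.008],
  [0, 0.0012, 0.016],
  [0, 0.0012, 0.0225],
  [0, 0.0012, 0.0255],
  [0, 0.0012, 0.0255],
  [0, 0.0012, 0.0255],
  [0, 0.0012, 0.0255],
  [0, 0.0012, 0.0255],
  [0, 0.0012, 0.0255],
], grip=[0.7, 0.7, 0.7, 0.7, 0.7, 0, 0, 0, 0], roll=[0, 0, 0, 0, 0, 0, 0, 0, 0])

```text
time_s: 11.62
ee_pos: [0.5413, -0.3665, 0.0209]
ee_rot: [-0.0, 0.125, 0.992, 0.0]
force: [-0.2, -0.0, 0.4]
grip_width: 1.002
finger_force: 0.0
```

```bash
python3 go.py .541 -.3666 .17 75.5 .461 .101 .17 62
```

```text
dp [0.0004, -0.0001, -0.1491] roll 0.1 ang now 75.6
dp [0.1945, 0.4327, 0.0] roll 13.5 ang now 75.5
t 11.62 p [ 0.5413 -0.3665  0.0209] F [-0.2 -0.   0.4] w 1.002 ff 0.0 q [-0.71  0.7  -0.06  0.81 -0.   -0.46]
```

Call:
arm_command([
  [0, 0, -0.03],
  [0, 0, -0.065],
  [0, 0, -0.1],
  [0.01, 0.02, -0.135],
  [0.02, 0.045, -0.15],
  [0.035, 0.08, -0.15],
  [0.05, 0.115, -0.15],
  [0.068, 0.15, -0.15],
  [0.084, 0.187, -0.15],
  [0.1, 0.222, -0.15],
], grip=[0, 0, 0, 0, 0, 0, 0, 0, 0, 0], roll=[0, 0, 0, 0, 2, 5, 8, 10, 12, 13.5])

```text
time_s: 12.45
ee_pos: [0.4989, -0.125, 0.1712]
ee_rot: [0.0, 0.242, 0.97, 0.0]
force: [0.7, 0.3, 0.7]
grip_width: 1.001
finger_force: 0.0
```

```bash
python3 go.py .461 .101 .15 62
```

```text
dp [0.1395, 0.1818, 0.0212] roll 0.0 ang now 62.0
t 12.45 p [ 0.4989 -0.125   0.1712] F [0.7 0.3 0.7] w 1.001 ff 0.0 q [-0.39  0.31 -0.29  0.97  0.    0.1 ]
```

Call:
arm_command([
  [0.023, 0.03, 0],
  [0.046, 0.06, 0],
  [0.07, 0.09, 0],
  [0.093, 0.12, 0],
  [0.116, 0.15, 0.005],
  [0.1395, 0.182, 0.015],
  [0.1395, 0.182, 0.04],
  [0.1395, 0.182, 0.055],
  [0.1395, 0.182, 0.06],
  [0.1395, 0.182, 0.06],
], grip=[0, 0, 0, 0, 0, 0, 0, 0, 0, 0], roll=[0, 0, 0, 0, 0, 0, 0, 0, 0, 0])

```text
time_s: 13.28
ee_pos: [0.4604, 0.0993, 0.1103]
ee_rot: [-0.001, 0.241, 0.971, -0.0]
force: [-0.8, 0.5, -0.5]
grip_width: 1.001
finger_force: 0.0
```

```bash
python3 avg.py; python3 see.py; python3 go.py .461 .1008 .021 62
```

```text
mean [0.462 0.099 0.112] std [0.0004 0.0001 0.0003]
top green 149 [ 0.5397 -0.3659  0.052 ]
top green 152 [ 0.4805 -0.3494  0.052 ]
top green 153 [ 0.419  -0.3336  0.052 ]
top red 126 [0.6329 0.1253 0.052 ]
top red 141 [0.5633 0.2146 0.052 ]
scene green 62 [ 0.4811 -0.3481  0.052 ]
scene green 68 [ 0.5402 -0.3644  0.052 ]
scene red 80 [0.4611 0.1016 0.052 ]
scene red 86 [0.4246 0.1917 0.052 ]
scene red 97 [0.5636 0.2156 0.052 ]
scene red 100 [0.633  0.1269 0.052 ]
dp [0.0016, 0.0011, 0.0909] roll 0.1 ang now 62.1
t 13.68 p [0.4618 0.0991 0.1119] F [-0.6  0.4 -0. ] w 1.001 ff 0.0 q [ 0.06  0.3  -0.48  0.79  0.    0.54]
```

Three greens sit in the wood rack. Now the first red.

Call:
arm_command([
  [0.0016, 0.001, 0.02],
  [0.0016, 0.001, 0.05],
  [0.0016, 0.001, 0.08],
  [0.0016, 0.001, 0.091],
  [0.0016, 0.001, 0.091],
  [0.0016, 0.001, 0.091],
  [0.0016, 0.001, 0.091],
  [0.0016, 0.001, 0.091],
  [0.0016, 0.001, 0.091],
  [0.0016, 0.001, 0.091],
], grip=[0, 0, 0, 0, 0, 0.7, 0.7, 0.7, 0.7, 0.7], roll=[0, 0, 0, 0, 0, 0, 0, 0, 0, 0])

```text
time_s: 14.52
ee_pos: [0.4616, 0.101, 0.0217]
ee_rot: [0.001, 0.241, 0.971, 0.0]
force: [-2.0, -1.0, 6.8]
grip_width: 0.523
finger_force: 39.6
```

```bash
python3 avg.py; python3 go.py .461 .101 .13 62 .4515 .3321 .11 89
```

```text
mean [0.4616 0.101  0.0217] std [0. 0. 0.]
dp [0.0002, -0.0001, -0.1083] roll 0.1 ang now 62.1
dp [0.1169, 0.1996, 0.02] roll -27.0 ang now 62.0
t 14.82 p [0.4616 0.101  0.0217] F [-0.6 -0.9  7.7] w 0.527 ff 39.7 q [ 0.06  0.43 -0.59  0.55 -0.    0.55]
```

Call:
arm_command([
  [0, 0, -0.015],
  [0, 0, -0.045],
  [0, 0, -0.08],
  [0.01, 0.017, -0.1],
  [0.028, 0.047, -0.105],
  [0.045, 0.077, -0.105],
  [0.063, 0.107, -0.105],
  [0.08, 0.137, -0.1],
  [0.1, 0.17, -0.095],
  [0.115, 0.196, -0.09],
], grip=[0.7, 0.7, 0.7, 0.7, 0.7, 0.7, 0.7, 0.7, 0.7, 0.7], roll=[0, 0, 0, 0, -5, -11, -17, -23, -27, -27])

```text
time_s: 15.65
ee_pos: [0.4501, 0.3308, 0.1111]
ee_rot: [0.001, 0.005, 1.0, 0.001]
force: [0.0, -0.4, -1.5]
grip_width: 0.523
finger_force: 41.5
```

Call:
arm_command([
  [0, 0.005, 0],
  [0, 0.005, 0],
  [0, 0.005, 0],
], grip=[0.7, 0.7, 0.7], roll=[0, 0, 0])

```text
time_s: 15.9
ee_pos: [0.4503, 0.3327, 0.1106]
ee_rot: [0.0, 0.007, 1.0, -0.0]
force: [-0.8, -0.1, -1.9]
grip_width: 0.52
finger_force: 41.6
```

```bash
python3 avg.py; python3 go.py .4515 .3321 .022 89
```

```text
mean [0.4506 0.332  0.1107] std [0.0001 0.0001 0.    ]
dp [-0.0008, -0.0, 0.0886] roll 0.1 ang now 89.1
t 16.2 p [0.4507 0.3322 0.1106] F [ 0.7  0.3 -2.4] w 0.52 ff 41.6 q [ 0.5   0.45 -0.25  0.87 -0.    0.52]
```

Call:
arm_command([
  [-0.0008, 0, 0.02],
  [-0.0008, 0, 0.045],
  [-0.0008, 0, 0.062],
  [-0.0008, 0, 0.064],
  [-0.0008, 0, 0.064],
  [-0.0008, 0, 0.064],
], grip=[0.7, 0.7, 0.7, 0.7, 0.7, 0.7], roll=[0, 0, 0, 0, 0, 0])

```text
time_s: 16.7
ee_pos: [0.4518, 0.333, 0.0472]
ee_rot: [0.0, 0.008, 1.0, 0.0]
force: [-0.1, 0.6, -1.8]
grip_width: 0.526
finger_force: 41.6
```

```bash
python3 avg.py; python3 go.py .4515 .3321 .022 89; python3 - <<'E'
from rig import arm
import cv2
c=arm.read_camera("wrist"); cv2.imwrite("pics/w3.png",c["color"][...,::-1])
E
```

```text
mean [0.452  0.3333 0.0474] std [0.0002 0.0001 0.0002]
dp [0.0001, -0.0012, 0.0251] roll 0.1 ang now 89.1
t 17.0 p [0.4516 0.3332 0.0471] F [-0.   1.1 -2.3] w 0.522 ff 41.6 q [ 0.51  0.52 -0.32  0.72  0.    0.52]
```

View pics/w3.png

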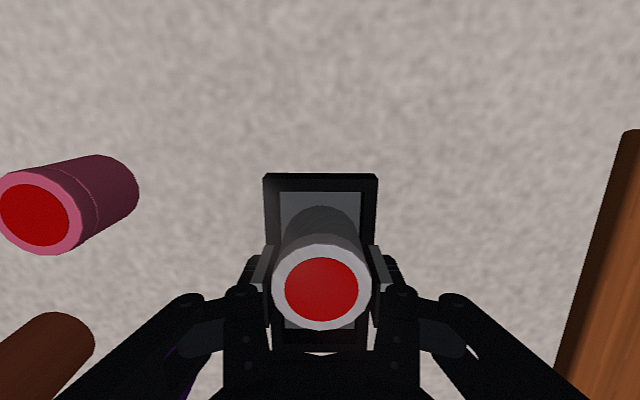

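Call:
arm_command([
  [0, -0.0007, 0.008],
  [0, -0.0007, 0.016],
  [0, -0.0007, 0.0225],
  [0, -0.0007, 0.025],
  [0, -0.0007, 0.025],
  [0, -0.0007, 0.025],
  [0, -0.0007, 0.025],
  [0, -0.0007, 0.025],
  [0, -0.0007, 0.025],
], grip=[0.7, 0.7, 0.7, 0.7, 0.7, 0, 0, 0, 0], roll=[0, 0, 0, 0, 0, 0, 0, 0, 0])

```text
time_s: 17.8
ee_pos: [0.4511, 0.3323, 0.021]
ee_rot: [-0.0, 0.007, 1.0, -0.0]
force: [-0.4, -0.3, -0.6]
grip_width: 1.004
finger_force: 0.0
```

```bash
python3 go.py .452 .332 .12 89 .633 .1262 .12 89
```

```text
dp [-0.0009, -0.0003, -0.099] roll 0.1 ang now 89.1
dp [-0.1846, -0.2026, 0.0] roll -0.0 ang now 89.0
t 17.8 p [0.4511 0.3323 0.021 ] F [-0.4 -0.3 -0.6] w 1.004 ff 0.0 q [ 0.5   0.56 -0.35  0.67  0.    0.52]
```

Call:
arm_command([
  [0, 0, -0.03],
  [0, 0, -0.065],
  [-0.01, -0.011, -0.09],
  [-0.035, -0.038, -0.1],
  [-0.06, -0.065, -0.1],
  [-0.085, -0.092, -0.1],
  [-0.11, -0.12, -0.1],
  [-0.135, -0.147, -0.1],
  [-0.16, -0.175, -0.1],
  [-0.18, -0.2, -0.1],
], grip=[0, 0, 0, 0, 0, 0, 0, 0, 0, 0], roll=[0, 0, 0, 0, 0, 0, 0, 0, 0, 0])

```text
time_s: 18.63
ee_pos: [0.6297, 0.1276, 0.1211]
ee_rot: [0.0, 0.008, 1.0, -0.0]
force: [-0.1, 0.2, -0.2]
grip_width: 1.001
finger_force: 0.0
```

Call:
arm_command([
  [-0.005, -0.0035, 0.01],
  [-0.005, -0.0035, 0.01],
  [-0.005, -0.0035, 0.01],
  [-0.005, -0.0035, 0.01],
], grip=[0, 0, 0, 0], roll=[0, 0, 0, 0])

```text
time_s: 18.97
ee_pos: [0.6321, 0.1271, 0.1111]
ee_rot: [-0.001, 0.007, 1.0, 0.0]
force: [-0.1, -0.2, 0.5]
grip_width: 1.002
finger_force: 0.0
```

```bash
python3 avg.py; python3 see.py; python3 go.py .633 .1262 .021 89
```

```text
mean [0.6326 0.1271 0.1117] std [0.0002 0.0002 0.0001]
top green 149 [ 0.5397 -0.3659  0.052 ]
top green 151 [ 0.4806 -0.3495  0.052 ]
top green 152 [ 0.4189 -0.3335  0.052 ]
top red 87 [0.6291 0.1247 0.052 ]
top red 127 [0.3683 0.1142 0.052 ]
scene green 62 [ 0.4811 -0.3481  0.052 ]
scene green 67 [ 0.54   -0.3643  0.052 ]
scene red 87 [0.4248 0.1918 0.052 ]
scene red 88 [0.4512 0.3327 0.052 ]
scene red 97 [0.5635 0.2155 0.052 ]
scene red 99 [0.6331 0.127  0.052 ]
dp [0.0001, -0.0002, 0.0906] roll 0.2 ang now 89.2
t 19.37 p [0.633  0.1264 0.1116] F [ 1.1 -0.2 -0.3] w 0.997 ff 0.0 q [0.08 0.6  0.01 0.98 0.   0.1 ]
```

Call:
arm_command([
  [0, 0, 0.02],
  [0, 0, 0.05],
  [0, 0, 0.08],
  [0, 0, 0.0905],
  [0, 0, 0.0905],
  [0, 0, 0.0905],
  [0, 0, 0.0905],
  [0, 0, 0.0905],
  [0, 0, 0.0905],
  [0, 0, 0.0905],
], grip=[0, 0, 0, 0, 0, 0.7, 0.7, 0.7, 0.7, 0.7], roll=[0, 0, 0, 0, 0, 0, 0, 0, 0, 0])

```text
time_s: 20.2
ee_pos: [0.6345, 0.1262, 0.0229]
ee_rot: [0.002, 0.007, 1.0, 0.0]
force: [-1.0, -0.2, 6.4]
grip_width: 0.525
finger_force: 39.9
```

```bash
python3 avg.py; python3 go.py .633 .1262 .12 89 .5135 .3309 .12 89
```

```text
mean [0.6345 0.1262 0.0228] std [0. 0. 0.]
dp [0.0012, 0.0, -0.0972] roll 0.1 ang now 89.1
dp [0.1231, 0.2026, 0.0] roll -0.0 ang now 89.0
t 20.5 p [0.6345 0.1262 0.0228] F [-0.9 -0.2  5.6] w 0.521 ff 39.9 q [ 0.08  0.69 -0.08  0.8   0.    0.1 ]
```

Call:
arm_command([
  [0, 0, -0.015],
  [0, 0, -0.045],
  [0, 0, -0.08],
  [0.01, 0.017, -0.1],
  [0.028, 0.047, -0.1],
  [0.045, 0.077, -0.1],
  [0.063, 0.107, -0.1],
  [0.08, 0.137, -0.1],
  [0.1, 0.17, -0.095],
  [0.117, 0.198, -0.09],
], grip=[0.7, 0.7, 0.7, 0.7, 0.7, 0.7, 0.7, 0.7, 0.7, 0.7], roll=[0, 0, 0, 0, 0, 0, 0, 0, 0, 0])

```text
time_s: 21.33
ee_pos: [0.5184, 0.3278, 0.1121]
ee_rot: [0.001, 0.007, 1.0, 0.001]
force: [0.7, 0.3, -0.3]
grip_width: 0.522
finger_force: 41.2
```

Call:
arm_command([
  [0.006, 0.0045, 0],
  [0.006, 0.0045, 0],
  [0.006, 0.0045, 0],
  [0.006, 0.0045, 0],
], grip=[0.7, 0.7, 0.7, 0.7], roll=[0, 0, 0, 0])

```text
time_s: 21.67
ee_pos: [0.5142, 0.3295, 0.1114]
ee_rot: [0.001, 0.008, 1.0, 0.0]
force: [0.4, -1.2, -1.5]
grip_width: 0.526
finger_force: 41.3
```

```bash
python3 avg.py; python3 go.py .5143 .331 .022 89
```

```text
mean [0.5141 0.3294 0.1111] std [0.0002 0.0001 0.0002]
dp [-0.0006, 0.0013, 0.0888] roll 0.1 ang now 89.1
t 21.97 p [0.5137 0.3297 0.1108] F [ 0.6 -0.1 -2. ] w 0.523 ff 41.3 q [ 0.45  0.54 -0.1   0.93 -0.    0.47]
```

Call:
arm_command([
  [-0.0003, 0.0014, 0.02],
  [-0.0003, 0.0014, 0.045],
  [-0.0003, 0.0014, 0.062],
  [-0.0003, 0.0014, 0.064],
  [-0.0003, 0.0014, 0.064],
  [-0.0003, 0.0014, 0.064],
], grip=[0.7, 0.7, 0.7, 0.7, 0.7, 0.7], roll=[0, 0, 0, 0, 0, 0])

```text
time_s: 22.47
ee_pos: [0.5141, 0.3319, 0.0477]
ee_rot: [0.0, 0.008, 1.0, 0.0]
force: [0.4, -0.4, -1.0]
grip_width: 0.519
finger_force: 41.3
```

```bash
python3 avg.py; python3 go.py .5143 .331 .022 89
```

```text
mean [0.5143 0.3321 0.048 ] std [0.0002 0.0001 0.0002]
dp [-0.0003, -0.001, 0.0256] roll 0.1 ang now 89.1
t 22.77 p [0.514  0.332  0.0476] F [ 0.7  0.4 -1.4] w 0.517 ff 41.3 q [ 0.45  0.6  -0.17  0.8   0.    0.47]
```

Place, release and lift clear.

Call:
arm_command([
  [0, -0.0007, 0.008],
  [0, -0.0007, 0.016],
  [0, -0.0007, 0.0225],
  [0, -0.0007, 0.0255],
  [0, -0.0007, 0.0255],
  [0, -0.0007, 0.0255],
  [0, -0.0007, 0.0255],
  [0, -0.0007, 0.0255],
  [0, -0.0007, 0.0255],
], grip=[0.7, 0.7, 0.7, 0.7, 0.7, 0, 0, 0, 0], roll=[0, 0, 0, 0, 0, 0, 0, 0, 0])

```text
time_s: 23.52
ee_pos: [0.5133, 0.331, 0.0208]
ee_rot: [-0.0, 0.007, 1.0, -0.0]
force: [-0.1, 0.8, 0.3]
grip_width: 1.002
finger_force: 0.0
```

Call:
arm_command([
  [0, 0, -0.03],
  [0, 0, -0.065],
  [0, 0, -0.1],
  [0, 0, -0.14],
  [0, 0, -0.17],
  [0.04, 0.02, -0.18],
  [0.08, 0.04, -0.18],
  [0.12, 0.06, -0.18],
  [0.16, 0.08, -0.18],
  [0.18, 0.1, -0.18],
], grip=[0, 0, 0, 0, 0, 0, 0, 0, 0, 0], roll=[0, 0, 0, 0, 0, 0, 0, 0, 0, 0])

```text
time_s: 24.35
ee_pos: [0.3326, 0.4334, 0.2013]
ee_rot: [-0.0, 0.008, 1.0, -0.0]
force: [0.3, 0.9, -0.5]
grip_width: 0.996
finger_force: 0.0
```

```bash
python3 avg.py; python3 see.py; python3 go.py; python3 - <<'E'
from rig import arm
import cv2,numpy as np
a=arm.read_camera("top")["color"]; b=arm.read_camera("scene")["color"]
cv2.imwrite("pics/end.png",cv2.resize(np.hstack([a[100:330,150:530],b[90:320,170:550]]),(800,242))[...,::-1])
E
```

```text
mean [0.3325 0.4352 0.2013] std [0.0028 0.0016 0.0001]
top green 149 [ 0.5397 -0.3659  0.052 ]
top green 153 [ 0.4805 -0.3494  0.052 ]
top green 157 [ 0.4187 -0.3335  0.052 ]
top red 137 [0.5633 0.2143 0.052 ]
top red 136 [0.5118 0.3299 0.052 ]
top red 136 [0.4511 0.3314 0.052 ]
top red 153 [0.4242 0.1909 0.052 ]
top red 131 [0.3683 0.1141 0.052 ]
scene green 62 [ 0.4811 -0.3481  0.052 ]
scene green 67 [ 0.54   -0.3643  0.052 ]
scene red 65 [0.3682 0.1151 0.052 ]
scene red 88 [0.4246 0.1917 0.052 ]
scene red 87 [0.451  0.3327 0.052 ]
scene red 94 [0.5639 0.2157 0.052 ]
scene red 96 [0.5118 0.3315 0.052 ]
t 24.75 p [0.336  0.4331 0.2011] F [ 0.1 -0.5  0.8] w 1.002 ff 0.0 q [ 0.78  0.35 -0.15  1.07 -0.    0.79]
```

View pics/end.png

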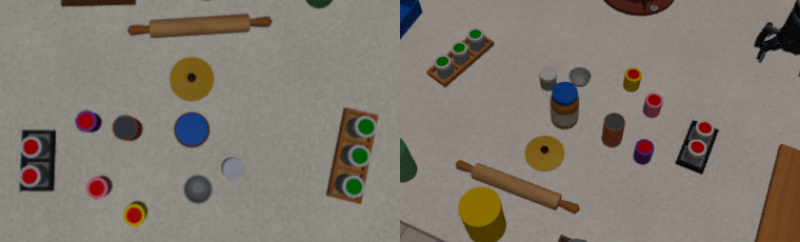

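The picture shows three greens in the wood rack (crop x 350-365), two reds in the black rack (x 30) and the bystanders where they started. The lid positions from both cameras agree at z = 52 mm.

```bash
python3 -c "
from rig import arm
print(arm.hand_in())"
```

```text
the job is handed in; nothing more can be done
None
```

I handed the job in at about 25 s of the 72 s allowed: the three green tins stand in the wooden rack and the two red tins in the black rack, each within about 3 mm of its nest centre by camera. The bystanders and look-alikes looked undisturbed in the last picture; hand-in gave no verdict.

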